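# Stack two roller bars on the V-cradle and chock each layer

### The job

Put the two loose aluminium roller bars away on the grey V-cradle stand. Draw the thick bar out by its end from under the riser, set it down and let go of it on the table clear of the riser, then take it again and lay it centred in the stand's two V-blocks; chock it with the taller saddle chock, set centrally over it with the feet on the deck between the V-blocks. Then lay the thin bar centred in the Vs on top of the saddle and chock that with the low keeper, set centrally over it with its feet on the saddle's shoulders; lay everything down gently, no dropping, and do not shift the fruit, mouse, screwdriver and parts box.

Things in the scene. Friction and masses are not known exactly. Their poses are not given: they have to be found in the camera images.
- stand: Fixed grey cradle stand. Origin: centre of its underside, z up, x along the bars. Deck 150 (x) x 80 (y) x 12 mm thick. V-blocks at x = -70..-45 and 45..70 mm, 62 mm wide in y, tops 42 mm above the table: 90-degree Vs open upward, vertex at y = 0, 20 mm above the table, mouth 44 mm wide. Between them a free bay, 90 mm long, over the flat deck. Same after a half turn about z.
- stand_axis (a point): Point on the stand where the thick bar's centre comes to lie: x = y = 0, 45.5 mm above the table. Axes as the stand's. The seated bar's top is 63.5 mm above the table.
- thick_bar: Plain aluminium round bar (capped tube), diameter 36 mm, 180 mm long, 0.2 to 0.35 kg. Origin at its centre, x along its axis. It starts on the table about square to the riser's front edge, its middle and one end under the riser, the other end sticking out about 70 mm past that edge (towards the riser's -y).
- thin_bar: Plain aluminium round bar (capped tube), diameter 28 mm, 180 mm long, 0.14 to 0.24 kg. Origin at its centre, x along its axis. Starts lying in the open on the table.
- saddle: Loose grey saddle chock, the taller chock: 76 (x) x 62 (y) x 79 mm tall, 0.13 to 0.24 kg. Origin: centre of its underside, z up, starts upright. Open below along x: 44 mm wide inside (51 mm in the lowest 20 mm), 54 mm high, to straddle the thick bar, feet on the deck, x along the stand's x, origin then 12 mm above the table. Same after a half turn about z.
- saddle_grip (a point): In the saddle, x = y = 0, 40 mm above its underside: where to grip it. Two end plates (x = 28..38 mm either side) are joined by two side rails, outer faces at y = -31 and +31 mm, 18 to 54 mm above the underside: grip across these rails (62 mm wide). Between the end plates (56 mm gap) nothing is higher than the rails.
- saddle_v (a point): In the saddle, x = y = 0, 81.8 mm above its underside: where the thin bar's centre comes to lie. Each end plate has on top a 90-degree V along x, vertex 62 mm above the underside, mouth 34 mm wide, with flat shoulders (y = 17..31 mm either side) 79 mm above the underside.
- keeper: Loose grey keeper chock, the lower one, flat top: 76 (x) x 54 (y) x 42 mm tall, 0.1 to 0.19 kg. Origin: centre of its underside, z up, starts upright. A channel along x below, 35 mm wide (40 mm in the lowest 8 mm), 20 mm deep, straddles the thin bar; its feet then stand on the saddle's shoulders, origin 79 mm above the saddle's. Grip across the 54 mm. It and the saddle may start in swapped places.
- riser: Fixed white desk riser like a small bench: board 260 (x) x 220 (y) mm, top 90 and underside 75 mm above the table, side panels 15 mm thick at both x ends; a folder and a pad lie on it (top at 120 mm). Origin: its centre at table height, z up. Front edge at y = -110 mm: out of it the thick bar sticks.
- mandarin_a: Loose mandarin, 56 mm across, 48 mm high. Bystander, to be left alone. Origin: at its underside, on the table.
- mandarin_b: Loose mandarin, 62 mm across, 53 mm high. Bystander, to be left alone. Origin: at its underside, on the table.
- mandarin_c: Loose mandarin, 60 mm across, 51 mm high. Bystander, to be left alone. Origin: at its underside, on the table.
- mouse: Loose black computer mouse, 105 x 58 x 35 mm, long along x. Bystander, to be left alone. Origin: at its underside, on the table.
- parts_box: Loose clear open parts box with one divider, 120 x 180 x 45 mm. Bystander, to be left alone. Origin: at its underside, on the table.
- screwdriver: Loose screwdriver with black handle, about 200 mm long, along x. Bystander, to be left alone. Origin: at its underside, on the table.

How it is judged:
By the outcome, as a careful person would: the job done as asked, in the order asked, and still so for the second after the job is handed in, with the robot touching nothing.
It also fails if it takes over 72 s, if anything falls off the work surface, if the arm or the gripper's body presses on something with over 40 N, if the wrist force passes 120 N, or if a joint passes its speed limit or range.

### The arm

A 6-joint arm with a two-finger parallel gripper is mounted at the origin on the work surface. World frame = base frame: x ahead of the robot, y to its left, z up, the work surface at z = 0. Lengths are in m, angles in rad, forces in N, time in s.
With the tool pointing down it reaches from about 0.275 to 0.725 m from the base axis. Payload 15.9 kg.
Tool frame: the origin (TCP) lies midway between the tips of the shut fingers; the grasp point (between the pads) lies 19 mm behind it (bot.tcp_to_grasp is the distance from the TCP to the grasp point, in m); y points along the fingers, x is the direction in which the jaws open and shut, and the axes are right-handed (so a half turn about y gives the same grasp; the last joint's range is limited). The gripper opens to 85 mm and grips with 20 to 120 N. Pads are 22 mm wide; open, the fingers measure 114 mm over their backs; the gripper's body (76 mm by 85 mm) begins 54 mm behind the grasp point. The pads swing forward as they close: fully open they stand 13 mm farther back than shut.
Start: joints at [-1.111, 0.213, -0.034, 1.323, 0, 1.571], TCP at [0.222, -0.448, 0.231] pointing down, gripper open.
Joint ranges: [-2.98, 2.98], [-0.74, 1.72], [-1.14, 1.35], [-2.1, 2.04], [-1.57, 1.44], [-3.14, 3.14]. Speed limits (rad/s): [1.89, 1.89, 2.39, 2.57, 3.14, 3.14].

### API

Orientations are given as a unit quaternion [w, x, y, z].
In Python, from station import bot gives the robot as it stands. The module is installed in compiled form; this text tells all that it offers. Calls block until the motion is done:
- bot.movep(position, orientation): joint-space move of the TCP to a pose.
- bot.move_linear(position, attitude=None, feed=0.15, threshold=None): straight line of the TCP; attitude=None keeps the orientation; feed is the mean speed in m/s. With threshold (N) it stops when the force on the tool has changed by that much, and returns True; else False.
- bot.set_joints(angles): joint-space move.
- bot.move_gripper(opening): finger opening in m; the grip force is fixed at half the most; returns when the fingers have stopped.
- bot.hold(seconds).
- bot.ik(position, orientation): joint angles nearest the present ones, or None.
- bot.state(): the state.
- bot.camera(name): name is "scene" or "top" or "wrist"; returns the picture (400x640x3 uint8, red, green, blue); there is no depth.
- bot.camera_info(name): a dict with "fx", "fy", "cx", "cy" (pixels), "T" (4x4, takes a point from camera to world coordinates). Camera axes: x right, y down, z forward; pixel columns grow to the right and rows downward; lengths in m; the calibration is good to about 2 mm. A picture is of the moment at which its call begins: read the wrist's pose just before it. camera_info takes no time and is no camera call; for the wrist camera it gives the pose at the moment of the call.
A pose or a line that the arm cannot do raises bot.MotionError and nothing moves.
- bot.job_done(): hands the job in, once; it reports no verdict.
The state is a dict: "t": time; "q": joint angles; "joint_vel": joint speeds; "joint_torque": joint torques, N m; "position": TCP position; "orientation": TCP orientation; "force": force on the tool from outside, world axes, zero at the start; "moment": the same for the moment, N m; "finger_gap": finger opening in m.
Only numpy, scipy, OpenCV 4.12 (cv2) and the standard library are available. Lean on these libraries where they do the work, as an engineer would, in place of code of your own. Each camera call takes 0.05 s, during which the arm holds its last target.

## Working session

There is one attempt and no reset: what is moved stays moved. The work goes in short steps, each a Python script; the robot and the scene stay as the last script left them, time stands still between calls to the robot, and variables do not carry over. Pictures are saved under pics/ and viewed, and the job is handed in when it is done.

```bash
mkdir -p pics; ls; python3 - <<'E'
from station import bot
import cv2
s=bot.state();print(s)
for n in("scene","top","wrist"):
    i=bot.camera_info(n);print(n,i)
    cv2.imwrite(f"pics/{n}0.png",bot.camera(n)[:,:,::-1])
print(bot.tcp_to_grasp)
E
```

```text
pics
{'t': 0.0, 'q': array([-1.11101276e+00,  2.13361440e-01, -3.50719782e-02,  1.32351232e+00,
       -1.14736333e-05,  1.57080017e+00]), 'joint_vel': array([-0.00124551,  0.00081964,  0.00032562,  0.00011075, -0.00028854,
        0.00171627]), 'joint_torque': array([-2.75940241e-03, -6.86156344e+01,  4.87123919e+01,  1.74146052e-02,
       -5.04580373e-05,  8.03405044e-06]), 'position': array([ 0.22171697, -0.44775911,  0.23080842]), 'orientation': array([ 0.60099166, -0.60056993,  0.37325796, -0.37256313]), 'force': array([-0.77147148,  0.12684135, -0.91942179]), 'moment': array([-0.04146077, -0.01122195, -0.00916462]), 'finger_gap': 0.085208938271077}
scene {'fx': 507.12683563213204, 'fy': 507.12683563213204, 'cx': 315.157239129325, 'cy': 206.6365167794699, 'T': array([[-0.82414484,  0.28752094, -0.48797232,  1.26798565],
       [ 0.56605393,  0.44732529, -0.69244714,  1.09425514],
       [ 0.01918931, -0.84689539, -0.53141319,  0.8752477 ],
       [ 0.        ,  0.        ,  0.        ,  1.        ]])}
top {'fx': 492.16322834024686, 'fy': 492.16322834024686, 'cx': 317.3572024059482, 'cy': 194.8913649652818, 'T': array([[-1.73604498e-03, -9.97390260e-01,  7.21779444e-02,
         4.97812359e-01],
       [-9.99744015e-01,  1.02836526e-04, -2.26250892e-02,
         8.57082051e-02],
       [ 2.25586211e-02, -7.21987461e-02, -9.97135121e-01,
         1.26267732e+00],
       [ 0.00000000e+00,  0.00000000e+00,  0.00000000e+00,
         1.00000000e+00]])}
wrist {'fx': 277.2610540370713, 'fy': 277.2610540370713, 'cx': 322.3427751799929, 'cy': 196.99606527671492, 'T': array([[ 0.44483437, -0.84761885, -0.28924845,  0.29700777],
       [-0.89560903, -0.42193888, -0.1408973 , -0.41013332],
       [-0.00261796,  0.32172948, -0.94682801,  0.37294579],
       [ 0.        ,  0.        ,  0.        ,  1.        ]])}
0.0187
```

View pics/top0.png

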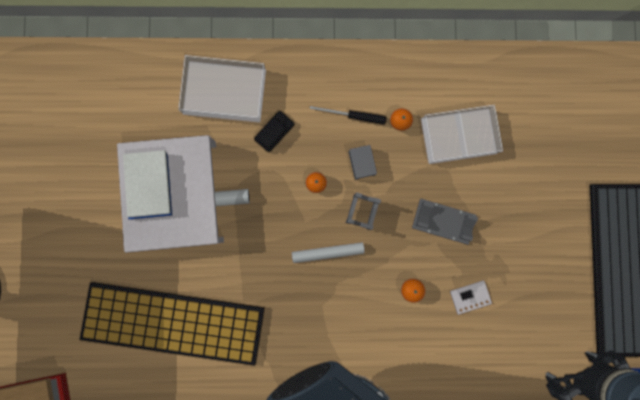

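View pics/scene0.png

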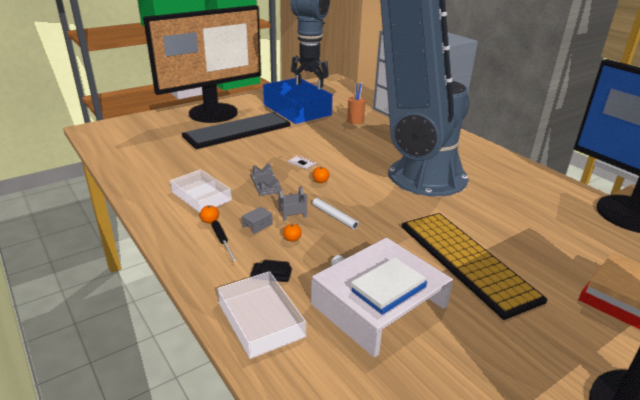

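View pics/wrist0.png

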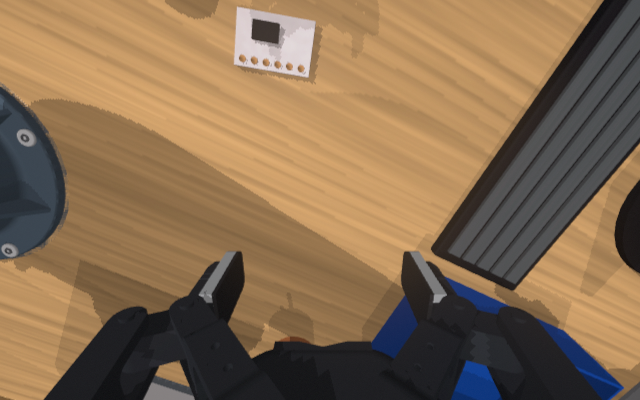

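```bash
python3 - <<'E'
import cv2
im=cv2.imread("pics/top0.png")
def crop(x0,y0,x1,y1,f,n):
    c=cv2.resize(im[y0:y1,x0:x1],None,fx=f,fy=f,interpolation=cv2.INTER_CUBIC)
    for x in range((x0+9)//10*10,x1,10):
        cv2.putText(c,str(x),(int((x-x0+.5)*f)-8,8),0,.3,(0,0,255));cv2.line(c,(int((x-x0+.5)*f),10),(int((x-x0+.5)*f),16),(0,0,255))
    for y in range((y0+9)//10*10,y1,10):
        cv2.putText(c,str(y),(0,int((y-y0+.5)*f)+3),0,.3,(0,0,255));cv2.line(c,(20,int((y-y0+.5)*f)),(26,int((y-y0+.5)*f)),(0,0,255))
    cv2.imwrite(n,c)
crop(330,140,490,255,5,"pics/c1.png")
crop(110,130,270,260,4.6,"pics/c2.png")
crop(280,165,440,305,4.2,"pics/c3.png")
E
```

```text
(no output)
```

View pics/c1.png

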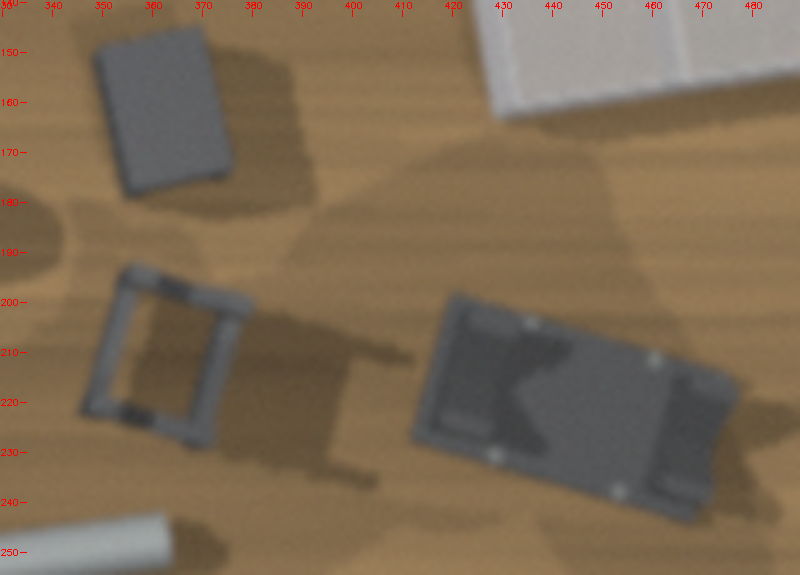

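View pics/c2.png

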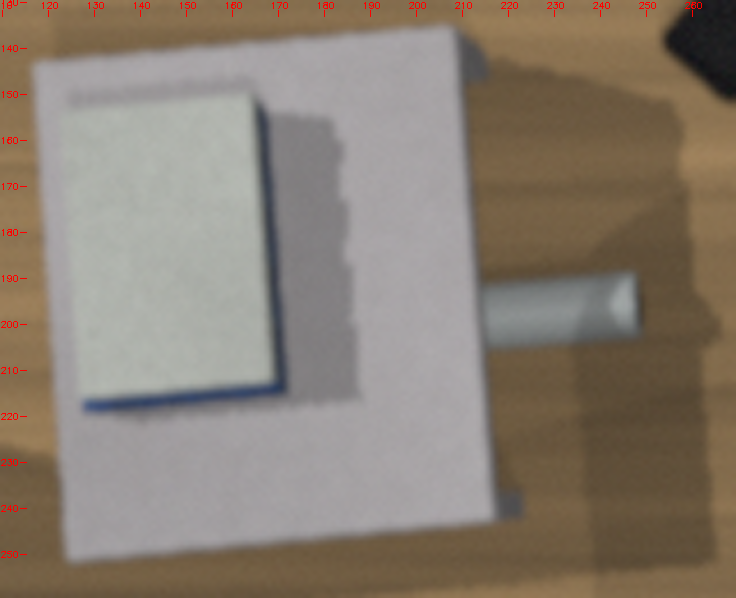

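View pics/c3.png

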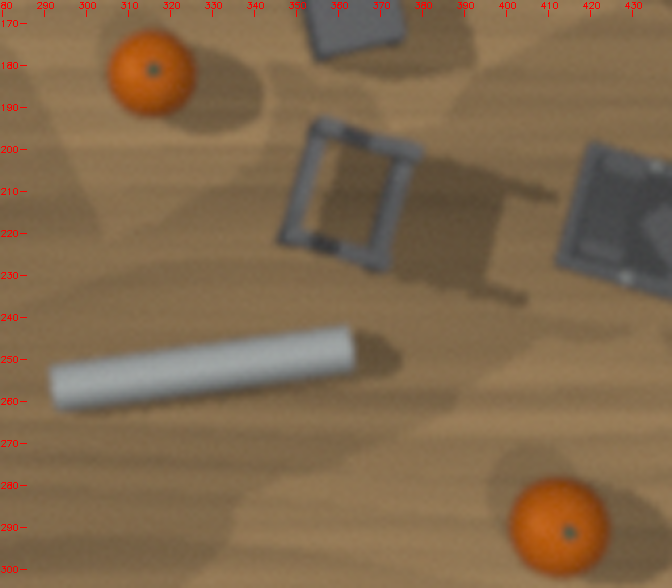

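The top view shows the stand at about (445,221), the open-frame saddle at (363,211), the flat keeper at (363,162), the thin bar at (328,252), and the thick bar's end at (249,196) coming out of the riser's right edge. The mandarins are at (316,182), (401,119) and (413,290). Next I fit poses to these pixels.

```bash
cat > h.py <<'E'
from station import bot
import numpy as np, cv2
from scipy.spatial.transform import Rotation as R
from scipy.optimize import least_squares
def proj(info,P):
    T=np.linalg.inv(info["T"]);p=np.atleast_2d(P)@T[:3,:3].T+T[:3,3]
    return np.c_[info["fx"]*p[:,0]/p[:,2]+info["cx"],info["fy"]*p[:,1]/p[:,2]+info["cy"]]
def ray(info,uv,z):
    d=info["T"][:3,:3]@np.array([(uv[0]-info["cx"])/info["fx"],(uv[1]-info["cy"])/info["fy"],1.])
    o=info["T"][:3,3];return o+d*(z-o[2])/d[2]
def place(L,p):
    c,s=np.cos(p[2]),np.sin(p[2]);L=np.asarray(L,float)
    return np.c_[p[0]+c*L[:,0]-s*L[:,1],p[1]+s*L[:,0]+c*L[:,1],L[:,2]]
def fit(info,L,uv,p0):
    r=least_squares(lambda p:(proj(info,place(L,p))-uv).ravel(),p0,x_scale=[.01,.01,.1])
    return r.x,np.abs(r.fun).max()
def quat(th):  # tool down, jaws along angle th
    x=np.array([np.cos(th),np.sin(th),0]);y=np.array([0,0,-1.]);z=np.cross(x,y)
    q=R.from_matrix(np.c_[x,y,z]).as_quat();return np.array([q[3],q[0],q[1],q[2]])
def theta(s=None):
    s=s or bot.state();q=s["orientation"];m=R.from_quat([q[1],q[2],q[3],q[0]]).as_matrix()
    return np.arctan2(m[1,0],m[0,0]),m
def save(name,n,big=None):
    im=bot.camera(name);cv2.imwrite(f"pics/{n}.png",im[:,:,::-1]);return im
def crop(n,x0,y0,x1,y1,f,out):
    im=cv2.imread(f"pics/{n}.png")
    c=cv2.resize(im[y0:y1,x0:x1],None,fx=f,fy=f,interpolation=cv2.INTER_CUBIC)
    for x in range((x0+9)//10*10,x1,10):
        a=int((x-x0+.5)*f);cv2.putText(c,str(x),(a-8,8),0,.3,(0,0,255));cv2.line(c,(a,10),(a,16),(0,0,255))
    for y in range((y0+9)//10*10,y1,10):
        a=int((y-y0+.5)*f);cv2.putText(c,str(y),(0,a+3),0,.3,(0,0,255));cv2.line(c,(20,a),(26,a),(0,0,255))
    cv2.imwrite(f"pics/{out}.png",c)
E
python3 - <<'E'
from h import *
np.set_printoptions(precision=4,suppress=True)
t=bot.camera_info("top")
def rect(a,b,z): return [[a,b,z],[a,-b,z],[-a,-b,z],[-a,b,z]]
def px(l,f,x0,y0): return np.array(l)/f-.5+np.array([x0,y0])
# image up=+x, left=+y
uv=px([(455,290),(410,438),(690,523),(740,380)],5,330,140)
# stand: x along image right (-y). corner (-a..)
print("stand",fit(t,[[-.075,.04,.012],[-.075,-.04,.012],[.075,-.04,.012],[.075,.04,.012]],uv,[.5,-.25,-1.8]))
uv=px([(123,265),(253,300),(213,447),(80,410)],5,330,140)
print("saddle",fit(t,[[.038,.031,.079],[.038,-.031,.079],[-.038,-.031,.079],[-.038,.031,.079]],uv,[.5,0,0]))
uv=px([(105,50),(203,25),(233,167),(132,192)],5,330,140)
print("keeper",fit(t,[[.038,.027,.042],[.038,-.027,.042],[-.038,-.027,.042],[-.038,.027,.042]],uv,[.5,0,0]))
uv=px([(53,390),(353,348)],4.2,280,165)
print("thin",fit(t,[[-.09,0,.014],[.09,0,.014]],uv,[.5,0,-1.5]))
uv=px([(33,63),(455,25),(496,520),(68,562)],4.6,110,130)
print("riser",fit(t,[[.13,.11,.09],[.13,-.11,.09],[-.13,-.11,.09],[-.13,.11,.09]],uv,[.5,.4,0]))
uv=px([(638,304),(484,315.5)],4.6,110,130)
a,b=[ray(t,u,.018) for u in uv];print("thick end",a,b,np.arctan2(*(b-a)[[1,0]]))
for n,u,z in(("ma",(316,182),.024),("mb",(401,119),.026),("mc",(413,290),.025),("mouse",(274,131),.02)): print(n,ray(t,u,z))
for u in [(428,163),(500,153)]: print(ray(t,u,.045))
th,m=theta();print(th);i=bot.camera_info("wrist");s=bot.state()
print(m.T@(i["T"][:3,3]-s["position"]));print(m.T@i["T"][:3,:3])
E
```

```text
stand (array([ 0.5214, -0.2667, -1.8799]), np.float64(0.8953910945431289))
saddle (array([ 0.5456, -0.0511, -0.2784]), np.float64(0.9516409978687648))
keeper (array([ 0.6709, -0.0569,  0.2086]), np.float64(1.091674463633808))
thin (array([ 0.4428,  0.031 , -1.4353]), np.float64(0.4310007639519995))
riser (array([0.5881, 0.4167, 0.0954]), np.float64(0.4300563494197718))
thick end [0.5862 0.2324 0.018 ] [0.5799 0.3165 0.018 ] 1.6456501711842682
ma [0.6202 0.061  0.024 ]
mb [ 0.782  -0.1567  0.026 ]
mc [ 0.3492 -0.1809  0.025 ]
mouse [0.7512 0.1679 0.02  ]
[ 0.666  -0.2194  0.045 ]
[ 0.6917 -0.4021  0.045 ]
-1.1110219305127897
[-0.0005 -0.1421  0.0842]
[[ 1.      0.0017 -0.0012]
 [ 0.0017 -0.3217  0.9468]
 [ 0.0012 -0.9468 -0.3217]]
```

```bash
python3 - <<'E'
from h import *
np.set_printoptions(precision=4,suppress=True)
import pickle
D={}
def view(n,p,th):
    t0=bot.state()["t"]
    bot.movep(p,quat(th)); 
    i=bot.camera_info("wrist");save("wrist",n);D[n]=i;s=bot.state();print(n,s["t"]-t0,s["position"],s["q"],np.abs(s["joint_vel"]).max())
view("w_stand",[.46,-.235,.24],-.47)
view("w_mid",[.50,-.02,.27],-.04)
pickle.dump(D,open("D.pkl","wb"))
for th in (.075,.075+np.pi,.075-np.pi): print(bot.ik([.583,.25,.15],quat(th)))
E
```

```text
w_stand 1.2667000000000002 [ 0.4594 -0.236   0.24  ] [-0.4743  0.2461  0.0298  1.3546 -0.0002  1.5685] 0.004799145233444356
w_mid 0.9333 [ 0.4999 -0.0214  0.2698] [-0.0426  0.2114  0.0603  1.42   -0.0003  1.5708] 0.01049760235079851
[0.4051 0.5174 0.1977 1.2511 0.     1.9009]
[ 0.4051  0.5174  0.1977  1.2511  0.     -1.2407]
[ 0.4051  0.5174  0.1977  1.2511  0.     -1.2407]
```

View pics/w_stand.png

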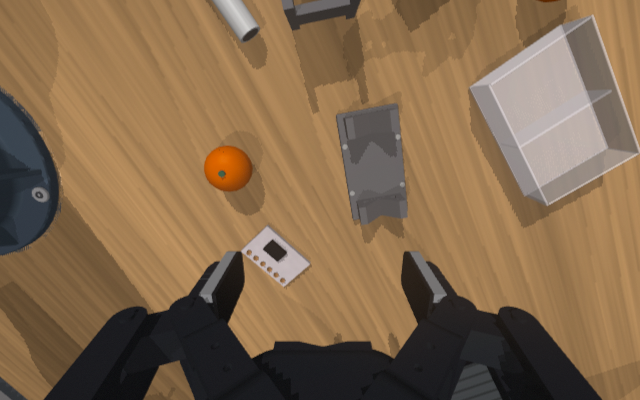

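View pics/w_mid.png

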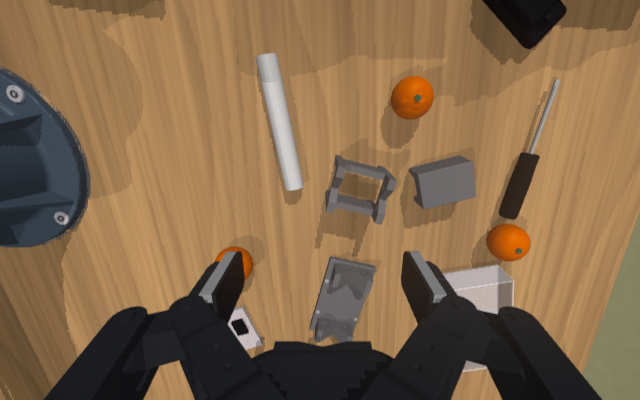

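```bash
python3 - <<'E'
from h import *
crop("w_stand",320,90,425,235,4.1,"c4")
crop("w_mid",240,40,400,230,3.15,"c5")
crop("w_mid",320,140,490,230,4.7,"c6")
E
```

```text
(no output)
```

View pics/c4.png

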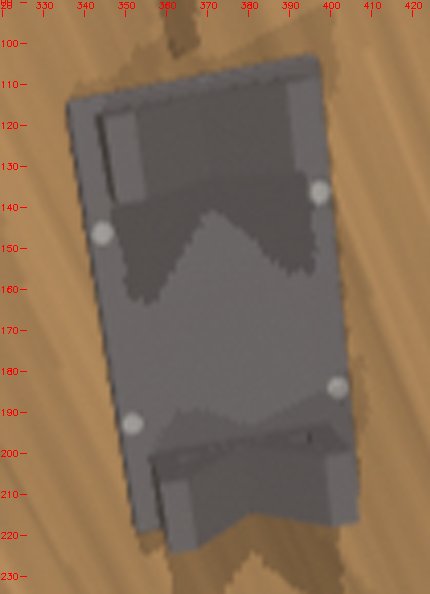

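View pics/c5.png

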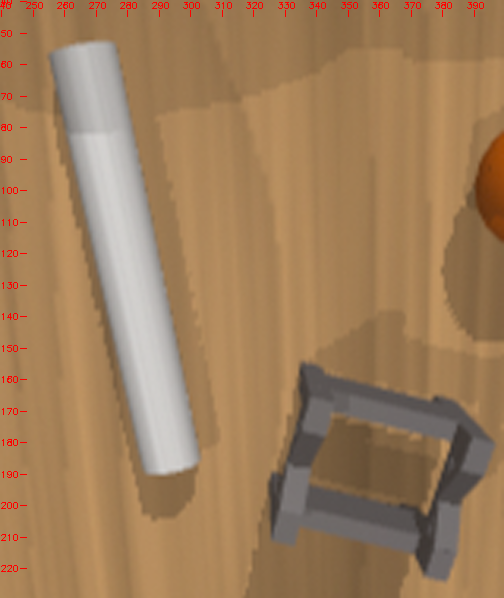

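View pics/c6.png

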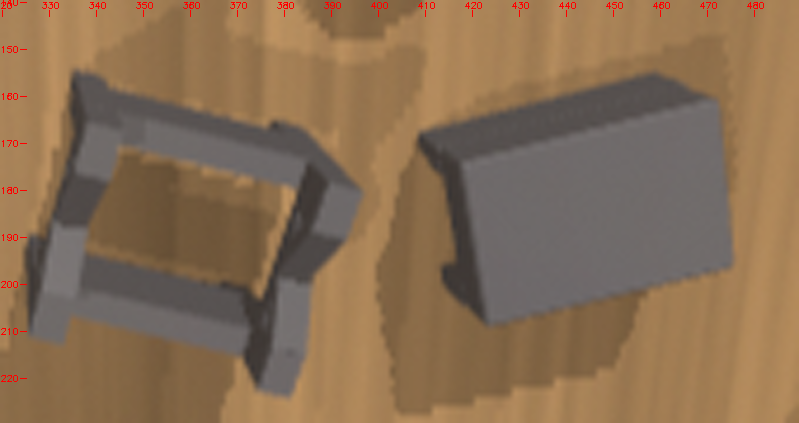

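```bash
python3 - <<'E'
from h import *
import pickle
np.set_printoptions(precision=4,suppress=True)
D=pickle.load(open("D.pkl","rb"))
def px(l,f,x0,y0): return np.array(l)/f-.5+np.array([x0,y0])
def go(n,i,F,f,x0,y0,p0):
    F=np.array(F,float);L=F[:,:3]/1000
    uv=px(F[:,3:],f,x0,y0);p,e=fit(i,L,uv,p0);print(n,p,e);print(((proj(i,place(L,p))-uv)).round(1).tolist())
    return p
go("stand",D["w_stand"],[(-70,-31,42,102,115),(-45,-31,42,115,203),(-70,-22,42,134,112),(-45,-22,42,147,200),(-70,22,42,287,83),(-45,22,42,297,172),(45,-31,42,160,482),(45,-22,42,187,480),(70,-31,42,172,552),(70,-22,42,196,548),(45,22,42,326,455),(45,31,42,352,452),(70,22,42,332,525),(70,31,42,358,520),(-75,-40,0,68,104),(-75,40,0,316,53)],4.1,320,90,[.52,-.267,-1.88])
go("saddle",D["w_mid"],[(-38,31,79,88,124),(-28,31,79,117,123),(-28,17,79,107,180),(-38,17,79,78,175),(-38,-17,79,40,295),(-28,-17,79,76,297),(-38,-31,79,30,338),(-28,-31,79,65,344),(38,31,79,362,190),(38,17,79,345,240),(28,31,79,333,160),(28,17,79,312,235),(38,-17,79,303,350),(38,-31,79,292,397),(28,-31,79,258,392),(28,-17,79,272,350)],4.7,320,140,[.545,-.05,-.28])
go("keeper",D["w_mid"],[(-38,27,42,462,162),(38,27,42,718,100),(38,-27,42,733,265),(-38,-27,42,488,325)],4.7,320,140,[.67,-.05,.2])
go("thin",D["w_mid"],[(-90,0,16,82,48),(90,0,16,172,468)],3.15,240,40,[.44,.03,-1.43])
E
```

```text
stand [ 0.5235 -0.2636 -1.8605] 1.1209265652915548
[[0.5, 0.4], [0.5, 0.1], [0.2, -0.3], [0.1, -0.5], [0.2, -0.2], [-0.1, -0.4], [-0.2, 0.5], [0.1, -0.2], [-0.5, 0.6], [0.3, 0.4], [-0.2, 0.2], [0.4, -0.2], [0.0, 0.6], [0.5, 0.7], [-1.0, -1.1], [-0.9, -0.2]]
saddle [ 0.5477 -0.0501 -0.2784] 4.08092353056054
[[-0.6, -0.6], [1.1, 1.5], [0.3, 0.2], [-1.3, -0.6], [0.1, -1.0], [0.0, 0.3], [-0.4, -0.2], [-0.3, 0.2], [0.4, -0.5], [0.4, -0.6], [-1.1, 4.1], [-0.1, -1.4], [1.1, 0.4], [0.2, -0.0], [0.1, -0.6], [0.3, -1.3]]
keeper [ 0.6725 -0.0523  0.2158] 0.955973733500656
[[-0.9, -0.2], [0.8, -1.0], [0.9, 0.7], [-0.8, 0.7]]
thin [ 0.4452  0.0347 -1.4405] 0.6171971305975319
[[0.1, 0.5], [-0.1, -0.6]]
```

```bash
python3 - <<'E'
from h import *
np.set_printoptions(precision=4,suppress=True)
th=.0755; g=np.array([.5848,.2475])
bot.movep([*g,.11],quat(th))
i=bot.camera_info("wrist");save("wrist","w_grab0")
print(bot.state()["t"], proj(i,[[.5862,.2324,.018],[.5848,.2475,.018],[.582,.30,.018]]))
E
```

```text
3.625 [[320.9217 216.0263]
 [320.605  200.4135]
 [321.862  141.2368]]
```

View pics/w_grab0.png

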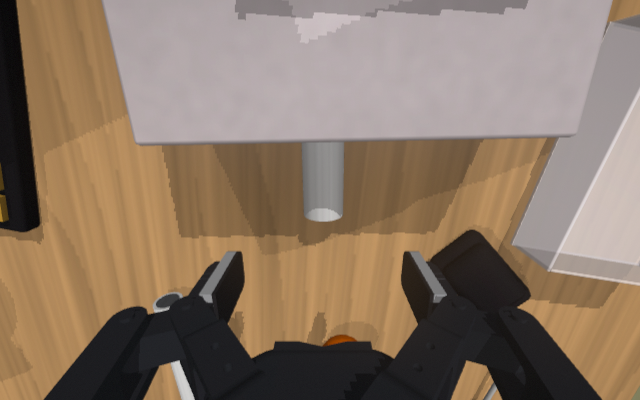

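The view shows the bar end at (322,214), against a prediction of (321,216), and it lines up between the jaws. The riser edge is at row 140. I descend, grip and draw it out.

```bash
python3 - <<'E'
from h import *
np.set_printoptions(precision=4,suppress=True)
g=np.array([.5848,.2485])
print("hit",bot.move_linear([*g,.0015],feed=.12,threshold=12))
bot.move_gripper(.0)
s=bot.state();print(s["t"],s["finger_gap"],s["position"],s["force"])
if .03<s["finger_gap"]<.042:
    u=np.array([np.cos(1.65),np.sin(1.65)])
    a=g-.06*u
    print(bot.move_linear([*a,.0015],feed=.1,threshold=25))
    b=g-.135*u+np.array([-.04,0])
    print(bot.move_linear([*b,.0015],feed=.1,threshold=25))
    s=bot.state();print(s["t"],s["finger_gap"],s["position"],s["force"])
    save("wrist","w_drawn");save("top","t_drawn")
E
```

```text
hit False
5.2083 0.034651447404867836 [0.585  0.2486 0.002 ] [-1.6855 -0.967   6.614 ]
False
False
6.9333 0.034137519168793325 [0.5554 0.1129 0.002 ] [-2.4141 -4.2026 11.2205]
```

View pics/w_drawn.png

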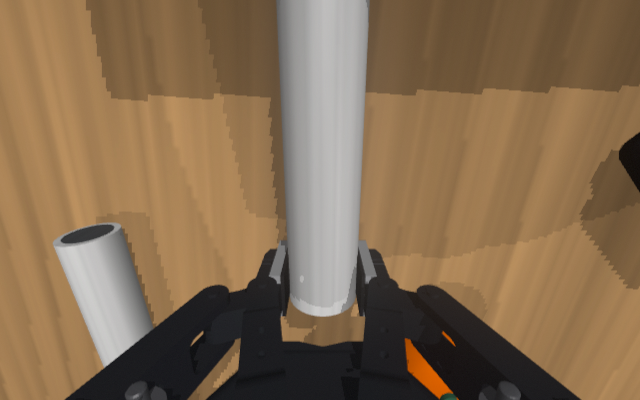

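View pics/t_drawn.png

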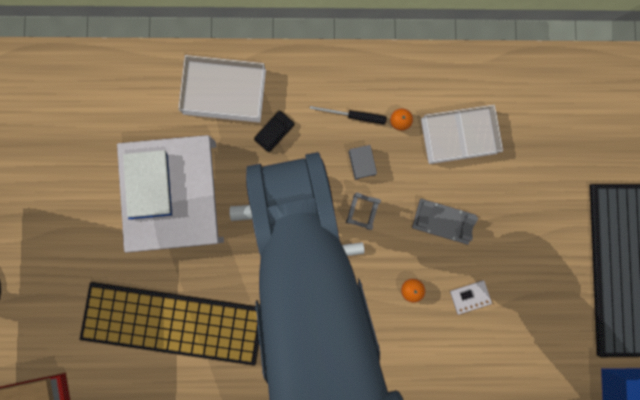

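```bash
python3 - <<'E'
from h import *
np.set_printoptions(precision=4,suppress=True)
bot.move_gripper(.06)
bot.hold(.2)
bot.move_linear([.5554,.1129,.07],feed=.15)
bot.move_linear([.551,.165,.13],feed=.2)
i=bot.camera_info("wrist");save("wrist","w_rel");save("top","t_rel")
import pickle;pickle.dump(i,open("rel.pkl","wb"))
print(bot.state()["t"],bot.state()["position"],proj(i,place([[-.09,0,.018],[0,0,.018],[.09,0,.018]],[.5495,.1877,1.646])))
crop("t_rel",210,160,330,260,6,"c7")
E
```

```text
8.8583 [0.5503 0.164  0.1283] [[322.1338 256.5253]
 [322.3042 171.866 ]
 [322.5173  65.9388]]
```

View pics/w_rel.png

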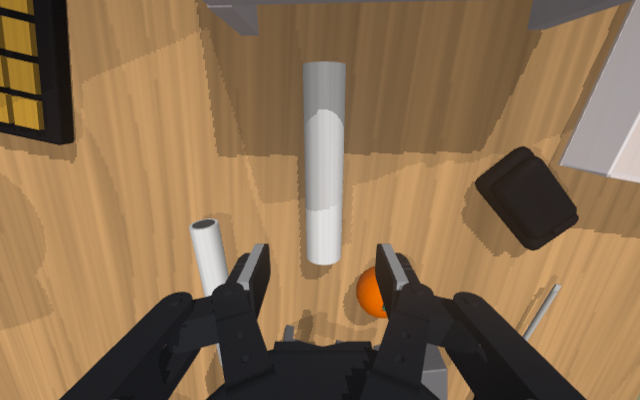

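View pics/c7.png

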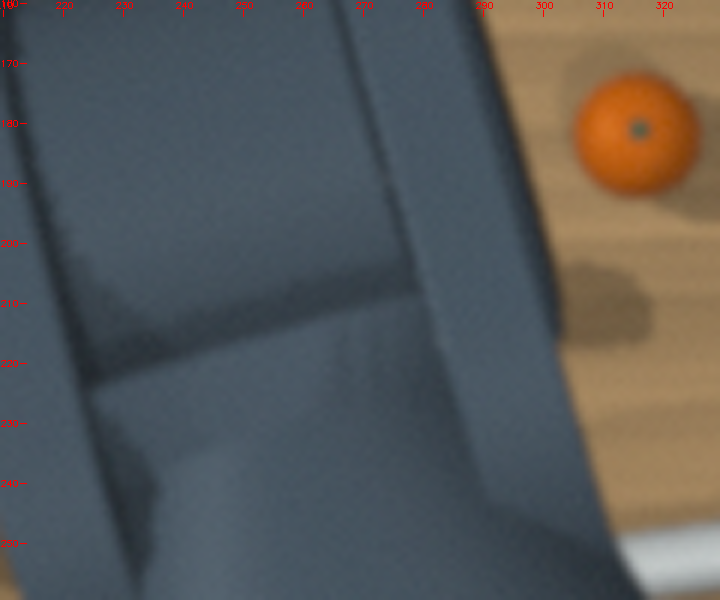

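```bash
python3 - <<'E'
from h import *
crop("w_rel",280,50,370,275,2.6,"c8")
E
```

```text
(no output)
```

View pics/c8.png

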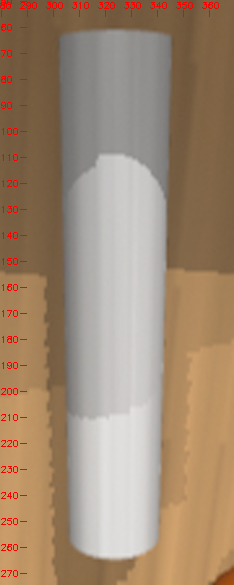

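```bash
python3 - <<'E'
from h import *
import pickle
i=pickle.load(open("rel.pkl","rb"))
for r in ((323,61),(323,264)): print(ray(i,r,.036))
E
```

```text
[0.54302346 0.27884005 0.036     ]
[0.55695931 0.10047755 0.036     ]
```

```bash
python3 - <<'E'
from h import *
import pickle
np.set_printoptions(precision=4,suppress=True)
c=[.550,.1897]
bot.movep([*c,.07],quat(.078))
bot.move_gripper(.085)
print("hit",bot.move_linear([*c,.003],feed=.1,threshold=12))
bot.move_gripper(0)
s=bot.state();print(s["t"],s["finger_gap"],s["position"],s["force"])
bot.move_linear([*c,.15],feed=.25)
s=bot.state();print(s["t"],s["finger_gap"],s["force"],s["moment"])
st=[.5235,-.2640]
bot.movep([*st,.16],quat(-.290))
i=bot.camera_info("wrist");save("wrist","w_over");pickle.dump(i,open("over.pkl","wb"))
s=bot.state();print(s["t"],s["finger_gap"],s["position"],theta(s)[0],s["force"])
L=[[a*.075,b*.04,.012] for a in(-1,1) for b in(-1,1)]+[[a,b,.042] for a in (-.07,-.045,.045,.07) for b in(-.031,.031)]
print(proj(i,place(L,[.5235,-.264,-1.8605])))
E
```

```text
hit False
10.9333 0.03405033822430503 [0.5503 0.1898 0.0036] [-1.0248 -0.2364  7.3179]
11.675 0.03445996270743084 [-0.7071 -0.3813 -3.5281] [-0.0053  0.0071 -0.0137]
13.3917 0.034510848365374304 [ 0.5239 -0.263   0.1599] -0.2884414631368997 [ 0.1746  0.0205 -2.6885]
[[282.1459 113.756 ]
 [361.9559 113.9447]
 [287.7879 246.8787]
 [355.8316 247.0514]
 [287.7398 120.7323]
 [356.1981 120.8947]
 [288.7499 148.4292]
 [355.092  148.589 ]
 [291.9209 235.3804]
 [351.6195 235.5311]
 [292.6921 256.5268]
 [350.775  256.6749]]
```

View pics/w_over.png

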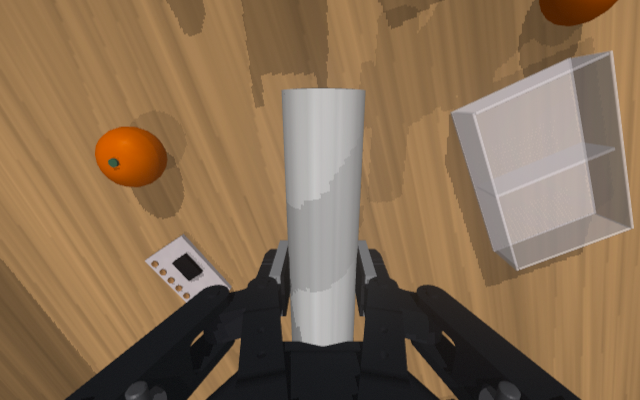

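```bash
python3 - <<'E'
from h import *
np.set_printoptions(precision=4,suppress=True)
st=[.5235,-.2640];q=quat(-.290)
print(bot.move_linear([*st,.042],attitude=q,feed=.15,threshold=15))
print(bot.move_linear([*st,.028],attitude=q,feed=.03,threshold=4))
s=bot.state();print(s["t"],s["finger_gap"],s["position"],s["force"],s["moment"])
save("scene","s_seat");save("wrist","w_seat")
crop("s_seat",210,130,370,260,4.6,"c9")
E
```

```text
False
True
14.725 0.0343760518399352 [ 0.5234 -0.2641  0.0314] [-1.1771 -0.4086  4.1855] [ 0.0988  0.3204 -0.0185]
```

View pics/c9.png

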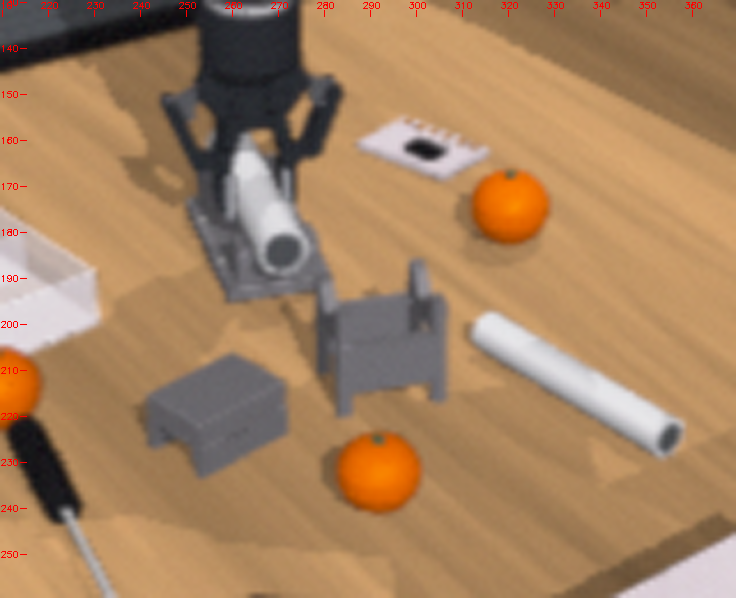

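View pics/w_seat.png

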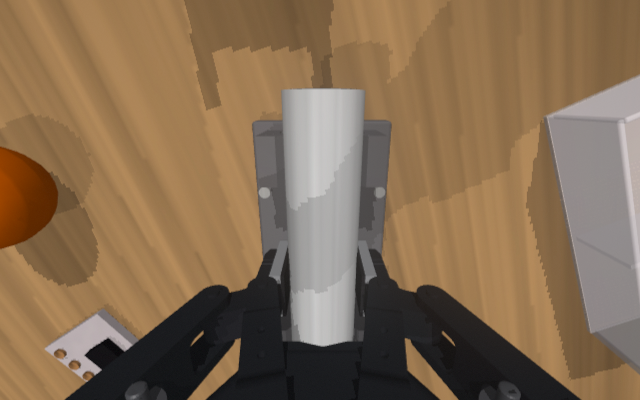

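```bash
python3 - <<'E'
from h import *
import pickle
np.set_printoptions(precision=4,suppress=True)
st=[.5235,-.2640];q=quat(-.290)
print(bot.move_linear([*st,.0303],feed=.02,threshold=8))
s=bot.state();print(s["t"],s["position"],s["force"],s["moment"])
bot.move_gripper(.06); 
bot.move_gripper(.085)
bot.move_linear([*st,.12],feed=.2)
# view: back off so whole stand+bar is visible
z=np.array([-np.sin(-.29),np.cos(-.29)])
bot.move_linear([*(np.array(st)-.03*z),.20],feed=.25)
i=bot.camera_info("wrist");save("wrist","w_seat2");pickle.dump(i,open("seat2.pkl","wb"))
print(bot.state()["t"])
crop("w_seat2",260,60,390,290,2.6,"c10")
E
```

```text
False
15.075 [ 0.5235 -0.2641  0.0313] [-8.7154  3.355  20.5418] [0.7123 1.5602 0.0051]
16.9583
```

View pics/w_seat2.png

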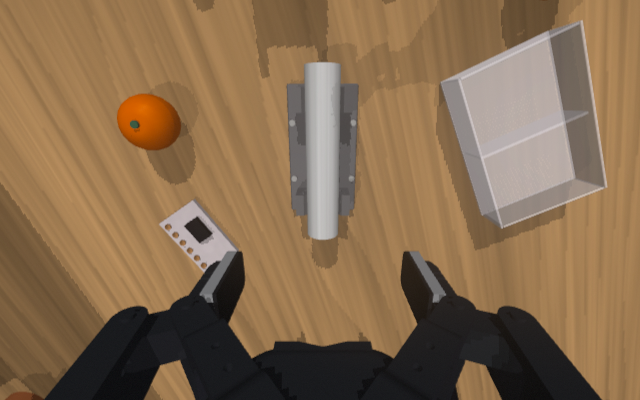

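View pics/c10.png

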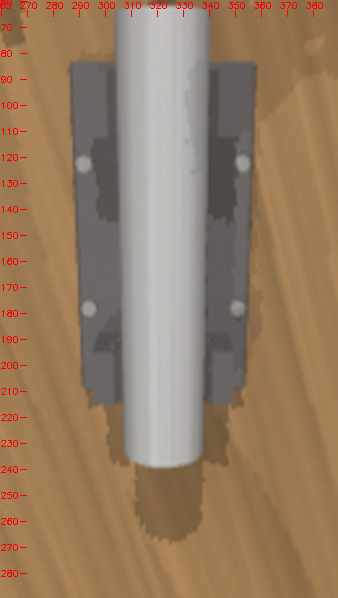

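```bash
python3 - <<'E'
from h import *
import pickle
np.set_printoptions(precision=4,suppress=True)
i=pickle.load(open("seat2.pkl","rb"))
f=2.6;px=lambda l:np.array(l)/f-.5+np.array([260,60])
uv=px([(71,62),(256,62),(83,386),(244,388),(92,402),(231,404)])
L=np.array([(-75,-40,12),(-75,40,12),(75,-40,12),(75,40,12),(70,-31,42),(70,31,42)])/1000
print(fit(i,L,uv,[.5235,-.264,-1.86]))
# bar: top line ends at z=.0635 ; axis cols
a=px([(161,7),(164,467)]);A=[ray(i,u,.0635) for u in a];
print(A,np.linalg.norm(A[0]-A[1]),(A[0]+A[1])/2,np.arctan2(*(A[1]-A[0])[[1,0]]))
E
```

```text
(array([ 0.5234, -0.2633, -1.8638]), np.float64(1.374280168719423))
[array([ 0.5482, -0.1783,  0.0635]), array([ 0.4982, -0.3501,  0.0635])] 0.17891574089188375 [ 0.5232 -0.2642  0.0635] -1.8539404822761287
```

```bash
python3 - <<'E'
from h import *
import pickle
np.set_printoptions(precision=4,suppress=True)
th=-.278+np.pi/2
z=np.array([-np.sin(th),np.cos(th)])
bot.movep([*(np.array([.547,-.0505])-.04*z),.19],quat(th))
i=bot.camera_info("wrist");save("wrist","w_sad");pickle.dump(i,open("sad.pkl","wb"))
print(bot.state()["t"])
L=np.array([(-38,31,79),(38,31,79),(38,-31,79),(-38,-31,79)])/1000
print(proj(i,place(L,[.547,-.0505,-.278])))
crop("w_sad",230,60,410,240,3.3,"c11")
E
```

```text
18.0917
[[356.6351 108.6929]
 [353.5751 192.1067]
 [288.7218 192.1929]
 [285.2282 108.7762]]
```

View pics/c11.png

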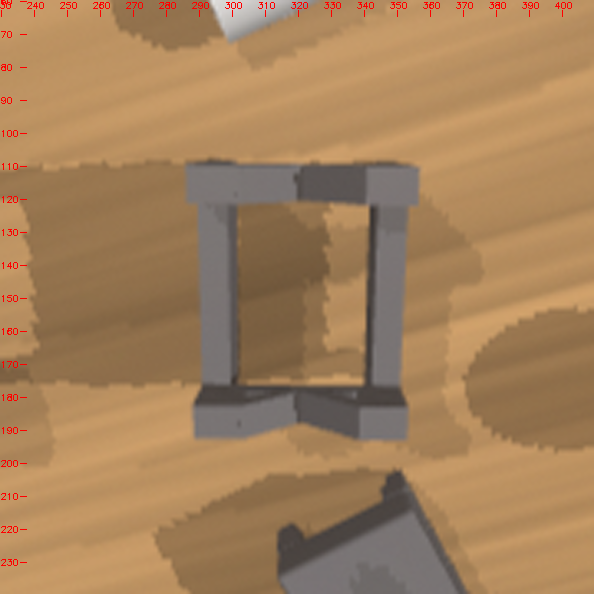

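View pics/w_sad.png

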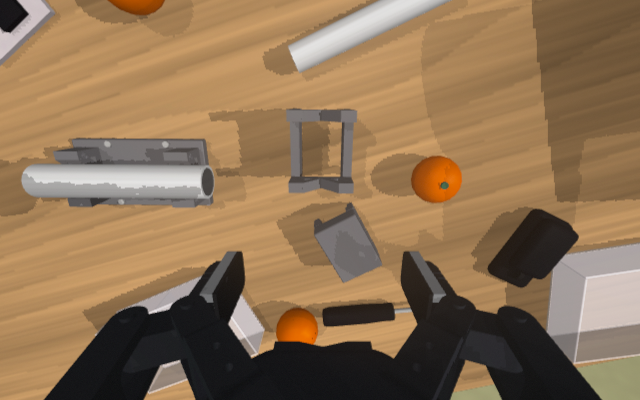

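The saddle corners seen at (286,109.5), (356,109.5), (288,192) and (353,192.5) match the prediction within 1 px. I grip the saddle and carry it over.

```bash
python3 - <<'E'
from h import *
import pickle
np.set_printoptions(precision=4,suppress=True)
th=-.278+np.pi/2
c=[.5468,-.0505]
bot.movep([*c,.10],quat(th))
print("hit",bot.move_linear([*c,.016],feed=.12,threshold=12))
bot.move_gripper(0)
s=bot.state();print(s["t"],s["finger_gap"],s["position"],s["force"])
if s["finger_gap"]<.055: raise SystemExit
bot.move_linear([*c,.15],feed=.25)
st=[.5232,-.2637];q=quat(-.290)
bot.movep([*st,.16],q)
s=bot.state();print(s["t"],s["finger_gap"],s["position"],theta(s)[0],s["force"])
i=bot.camera_info("wrist");save("wrist","w_sadover")
E
```

```text
hit False
19.7583 0.061230221111618945 [ 0.5474 -0.0506  0.0171] [-1.4773 -0.3264  8.3889]
21.55 0.06117838622244549 [ 0.5229 -0.263   0.159 ] -0.2876650704779487 [ 0.065  -0.1174 -2.4635]
```

View pics/w_sadover.png

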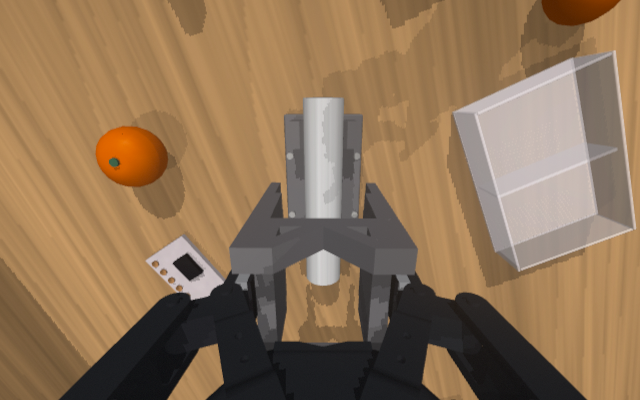

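```bash
python3 - <<'E'
from h import *
import pickle
np.set_printoptions(precision=4,suppress=True)
st=[.5232,-.2637];q=quat(-.290)
print(bot.move_linear([*st,.085],attitude=q,feed=.15,threshold=12))
r=bot.move_linear([*st,.036],feed=.07,threshold=8);print(r)
s=bot.state();print(s["t"],s["position"],s["force"],s["moment"])
if not r:
    print(bot.move_linear([*st,.0265],feed=.025,threshold=4))
s=bot.state();print(s["t"],s["position"],s["force"],s["moment"])
save("wrist","w_sads");save("scene","s_sads");crop("s_sads",170,110,330,240,4.6,"c12")
E
```

```text
False
False
23.1 [ 0.5234 -0.2638  0.0363] [ 0.3508  0.328  -1.0499] [-0.0068  0.0145  0.0301]
True
23.45 [ 0.5236 -0.2639  0.0291] [-0.8178  0.3583  8.3346] [0.0541 0.3073 0.0344]
```

View pics/w_sads.png

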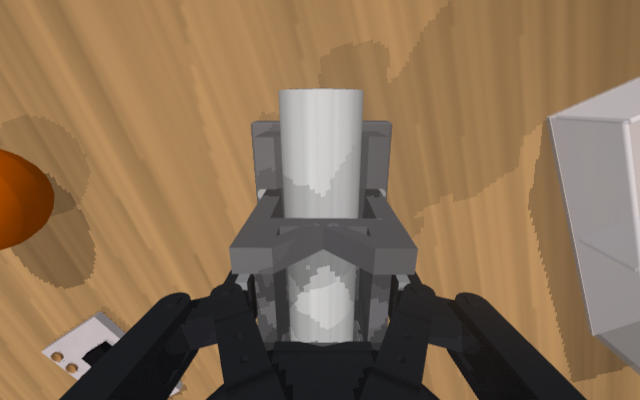

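View pics/c12.png

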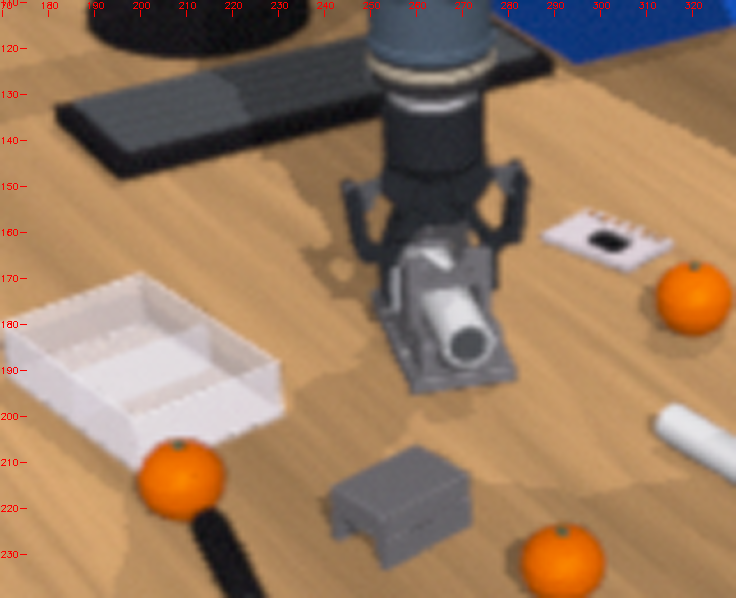

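```bash
python3 - <<'E'
from h import *
import pickle
np.set_printoptions(precision=4,suppress=True)
st=np.array([.5232,-.2637])
bot.move_gripper(.085)
bot.move_linear([*st,.12],feed=.2)
z=np.array([-np.sin(-.29),np.cos(-.29)])
bot.move_linear([*(st-.03*z),.22],feed=.3)
i=bot.camera_info("wrist");save("wrist","w_sadp");pickle.dump(i,open("sadp.pkl","wb"))
print(bot.state()["t"])
L=np.array([(-38,31,91),(38,31,91),(38,-31,91),(-38,-31,91)])/1000
print(proj(i,place(L,[.5234,-.2635,-1.862])))
crop("w_sadp",260,60,390,270,2.8,"c13")
E
```

```text
25.075
[[355.2711 120.7705]
 [352.3204 197.1882]
 [292.1169 197.0421]
 [289.4549 120.6318]]
```

View pics/c13.png

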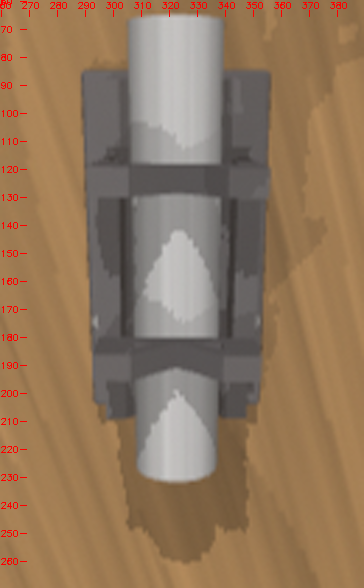

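Saddle corners are at (291,118), (356,118), (293,196) and (353,196), which puts it within about 2 mm of central. Next is the thin bar.

```bash
python3 - <<'E'
from h import *
import pickle
np.set_printoptions(precision=4,suppress=True)
th=-1.44+np.pi/2
z=np.array([-np.sin(th),np.cos(th)])
bot.movep([*(np.array([.4445,.0335])-.03*z),.16],quat(th))
i=bot.camera_info("wrist");save("wrist","w_thin");pickle.dump(i,open("thin.pkl","wb"))
print(bot.state()["t"],bot.state()["q"])
L=np.array([(-90,0,28),(90,0,28)])/1000
print(proj(i,place(L,[.4445,.0335,-1.44])))
crop("w_thin",260,40,390,280,2.4,"c14")
E
```

```text
26.3083 [ 0.0067  0.1355 -0.3101  1.1247 -0.0002  1.4483]
[[320.6201  59.6573]
 [320.9206 240.2702]]
```

View pics/c14.png

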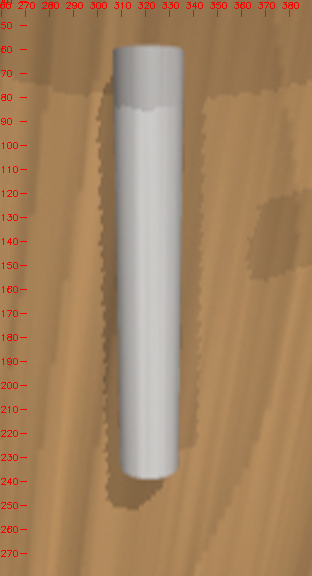

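```bash
python3 - <<'E'
from h import *
import pickle
np.set_printoptions(precision=4,suppress=True)
i=pickle.load(open("thin.pkl","rb"))
A=[ray(i,u,.028) for u in((321.6,57.8),(321.8,239.1))]
c=(A[0]+A[1])/2;a=np.arctan2(*(A[1]-A[0])[[1,0]]);print(c,a,np.linalg.norm(A[0]-A[1]))
th=a+np.pi/2;c=c[:2]
bot.movep([*c,.07],quat(th))
print("hit",bot.move_linear([*c,.003],feed=.12,threshold=12))
bot.move_gripper(0)
s=bot.state();print(s["t"],s["finger_gap"],s["position"],s["force"])
if not .02<s["finger_gap"]<.034: raise SystemExit
bot.move_linear([*c,.19],feed=.3)
st=[.5236,-.2629];q=quat(-.290)
bot.movep([*st,.19],q)
s=bot.state();print(s["t"],s["finger_gap"],s["position"],theta(s)[0],s["force"],s["moment"])
save("wrist","w_thinover")
E
```

```text
[0.4452 0.0351 0.028 ] -1.4394847032200777 0.18006302530352272
hit False
28.05 0.026050607610382536 [0.4454 0.0351 0.0034] [-2.9352 -0.2592  9.6616]
30.0 0.0259375300750305 [ 0.5236 -0.2617  0.1897] -0.28854623950045927 [-0.2137  1.0449 -2.3162] [-0.0167 -0.0475  0.0268]
```

View pics/w_thinover.png

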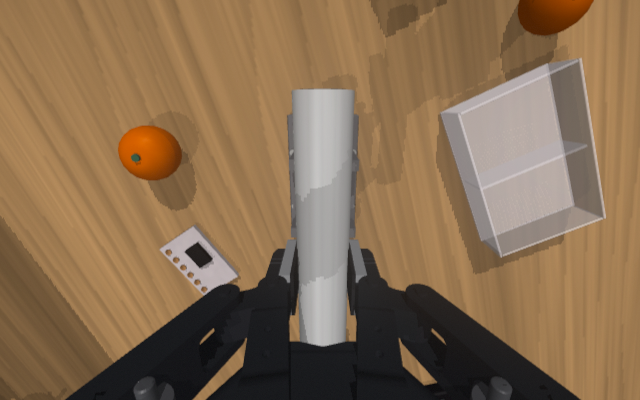

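```bash
python3 - <<'E'
from h import *
np.set_printoptions(precision=4,suppress=True)
st=[.5236,-.2630];q=quat(-.290)
print(bot.move_linear([*st,.098],attitude=q,feed=.15,threshold=12))
r=bot.move_linear([*st,.079],feed=.03,threshold=4);print(r)
s=bot.state();print(s["t"],s["position"],s["force"],s["moment"])
save("wrist","w_thins");save("scene","s_thins");crop("s_thins",200,90,330,210,5,"c15")
E
```

```text
False
True
31.3333 [ 0.5238 -0.2631  0.083 ] [ 0.1968 -0.6826  5.9977] [ 0.0376  0.0348 -0.2371]
```

View pics/w_thins.png

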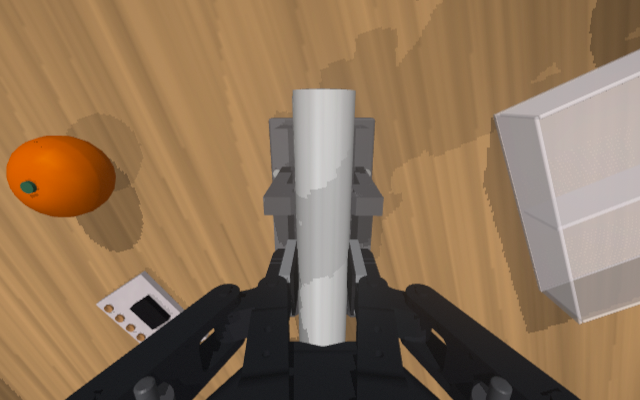

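View pics/c15.png

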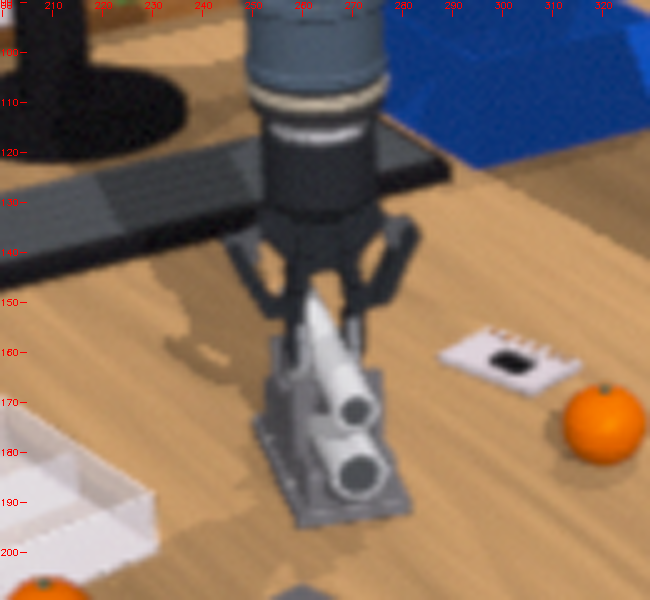

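```bash
python3 - <<'E'
from h import *
import pickle
np.set_printoptions(precision=4,suppress=True)
st=np.array([.5236,-.2630])
bot.move_gripper(.05);bot.move_gripper(.085)
bot.move_linear([*st,.17],feed=.2)
z=np.array([-np.sin(-.29),np.cos(-.29)])
bot.move_linear([*(st-.03*z),.25],feed=.3)
i=bot.camera_info("wrist");save("wrist","w_thinp");pickle.dump(i,open("thinp.pkl","wb"))
print(bot.state()["t"])
L=np.array([(-38,31,91),(38,31,91),(38,-31,91),(-38,-31,91),(-90,0,107.8),(90,0,107.8),(-38,17,91),(-38,-17,91),(38,17,91),(38,-17,91)])/1000
print(proj(i,place(L,[.5236,-.263,-1.862])))
crop("w_thinp",260,60,390,270,2.8,"c16")
E
```

```text
33.3
[[351.7952 119.1261]
 [349.3969 188.684 ]
 [294.6982 188.5624]
 [292.5016 119.0137]
 [322.1802  61.9338]
 [321.9368 236.7352]
 [338.4034 119.1007]
 [305.8876 119.0391]
 [337.0431 188.6565]
 [307.0471 188.5898]]
```

View pics/c16.png

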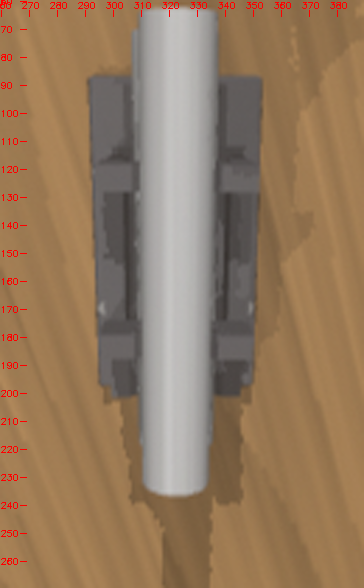

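```bash
python3 - <<'E'
from h import *
import pickle
np.set_printoptions(precision=4,suppress=True)
th=.2158+np.pi/2
bot.movep([.672,-.053,.13],quat(th))
i=bot.camera_info("wrist");save("wrist","w_keep");pickle.dump(i,open("keep.pkl","wb"))
print(bot.state()["t"],bot.state()["position"])
L=np.array([(-38,27,42),(38,27,42),(38,-27,42),(-38,-27,42)])/1000
print(proj(i,place(L,[.672,-.053,.2158])))
crop("w_keep",240,80,420,280,3,"c17")
E
```

```text
34.8083 [ 0.6719 -0.0536  0.1302]
[[353.4881 158.5876]
 [350.57   240.0485]
 [292.1841 240.1222]
 [288.9563 158.6443]]
```

View pics/c17.png

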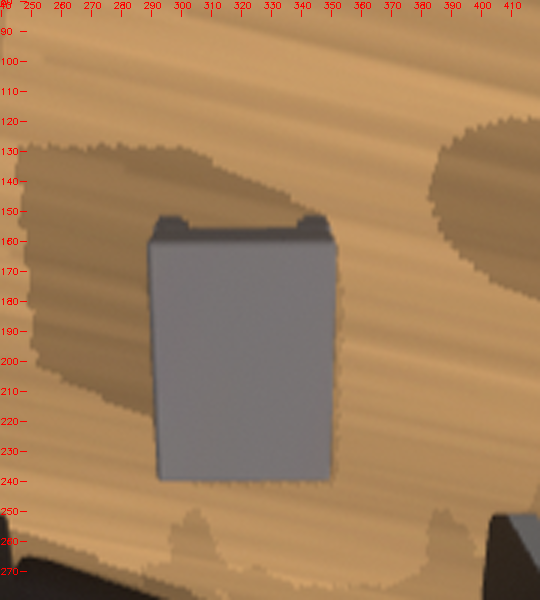

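View pics/w_keep.png

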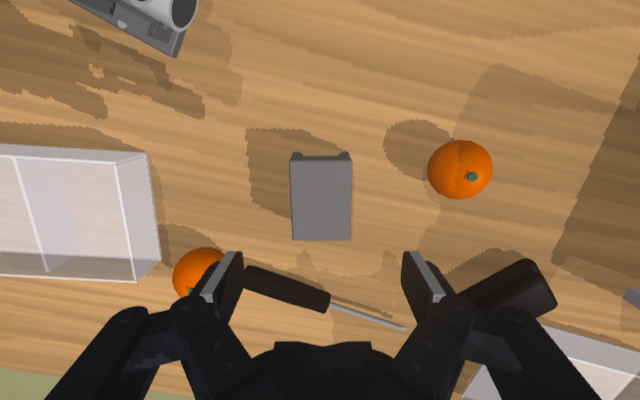

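```bash
python3 - <<'E'
from h import *
np.set_printoptions(precision=4,suppress=True)
th=.2158+np.pi/2
c=[.672,-.0535]
print("hit",bot.move_linear([*c,.006],attitude=quat(th),feed=.13,threshold=12))
bot.move_gripper(0)
s=bot.state();print(s["t"],s["finger_gap"],s["position"],s["force"])
if not .048<s["finger_gap"]<.06: raise SystemExit
bot.move_linear([*c,.18],feed=.3)
st=[.5237,-.2626];q=quat(-.288)
bot.movep([*st,.19],q)
s=bot.state();print(s["t"],s["finger_gap"],s["position"],theta(s)[0],s["force"],s["moment"])
save("wrist","w_keepover")
E
```

```text
hit False
36.3083 0.053183905393825344 [ 0.6725 -0.0535  0.0069] [-1.4507 -0.0387  7.012 ]
38.5333 0.053234198234631255 [ 0.5237 -0.2622  0.1894] -0.286338221687142 [-0.477  -0.2405 -1.8209] [-0.0172  0.0058 -0.0346]
```

View pics/w_keepover.png

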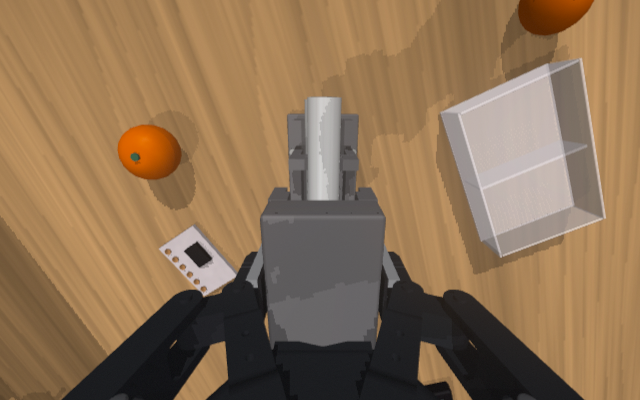

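```bash
python3 - <<'E'
from h import *
np.set_printoptions(precision=4,suppress=True)
st=[.5237,-.2627]
print(bot.move_linear([*st,.135],attitude=quat(-.288),feed=.15,threshold=12))
r=bot.move_linear([*st,.104],feed=.06,threshold=6);print(r)
s=bot.state();print(s["t"],s["position"],s["force"],s["moment"])
if not r: print(bot.move_linear([*st,.0955],feed=.025,threshold=4))
s=bot.state();print(s["t"],s["position"],s["force"],s["moment"])
save("wrist","w_keeps");save("scene","s_keeps");crop("s_keeps",200,90,330,210,5,"c18")
E
```

```text
False
False
39.7667 [ 0.5237 -0.2627  0.1041] [ 0.1031 -0.1757 -1.3461] [-0.049   0.0615 -0.0103]
True
40.0917 [ 0.524  -0.2629  0.0978] [ 0.8728 -0.8471  7.7562] [-0.0288  0.0931  0.0085]
```

View pics/w_keeps.png

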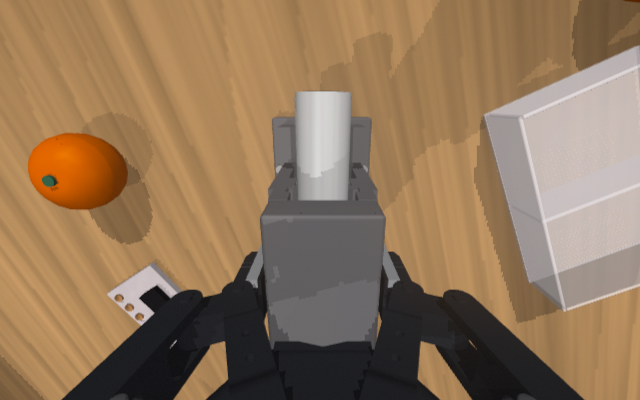

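View pics/c18.png

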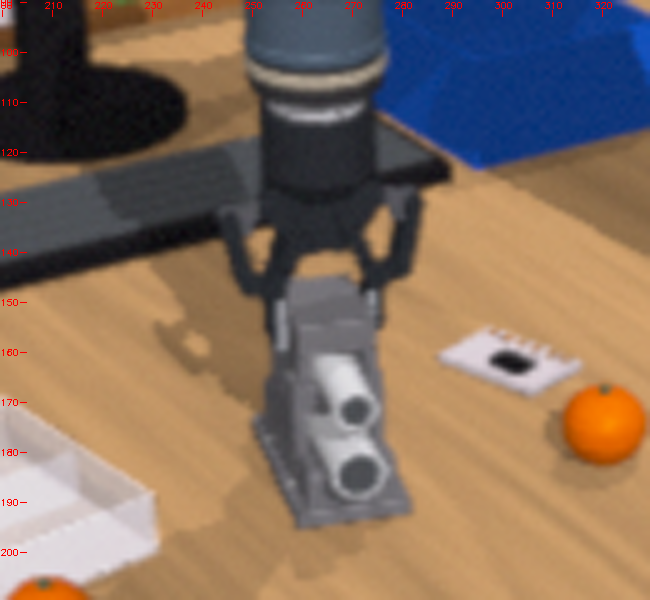

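Contact came at TCP z = 0.0978, against 0.0979 expected. I release, retreat and check everything.

```bash
python3 - <<'E'
from h import *
import pickle
np.set_printoptions(precision=4,suppress=True)
st=np.array([.5237,-.2627])
bot.move_gripper(.085)
bot.move_linear([*st,.19],feed=.2)
z=np.array([-np.sin(-.29),np.cos(-.29)])
bot.move_linear([*(st-.03*z),.28],feed=.3)
i=bot.camera_info("wrist");save("wrist","w_fin")
L=np.array([(-38,27,133),(38,27,133),(38,-27,133),(-38,-27,133),(-90,0,107.8),(90,0,107.8)])/1000
print(proj(i,place(L,[.5236,-.263,-1.862])))
bot.movep([.24,-.42,.25],quat(-1.05))
save("top","t_fin");save("scene","s_fin");print(bot.state()["t"],bot.state()["force"])
crop("w_fin",260,60,390,270,2.8,"c19");crop("t_fin",380,160,510,270,5.5,"c20");crop("s_fin",210,110,330,210,5.5,"c21")
a=cv2.imread("pics/top0.png").astype(int);b=cv2.imread("pics/t_fin.png").astype(int)
cv2.imwrite("pics/diff.png",np.clip(np.abs(a-b).sum(2),0,255).astype(np.uint8))
E
```

```text
[[349.1475 120.2657]
 [346.723  192.3793]
 [297.2653 192.1685]
 [295.3632 120.045 ]
 [322.4981  66.4328]
 [321.9119 226.0969]]
43.0167 [-0.026  -0.0267 -0.3409]
```

View pics/c19.png

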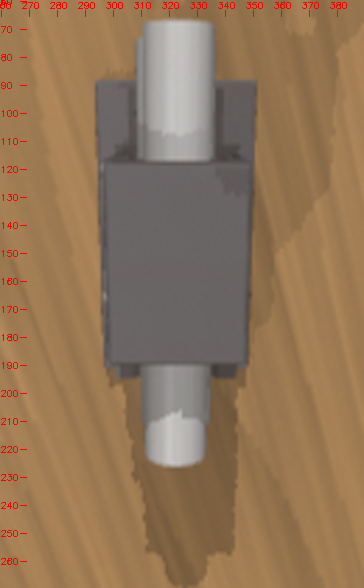

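View pics/c21.png

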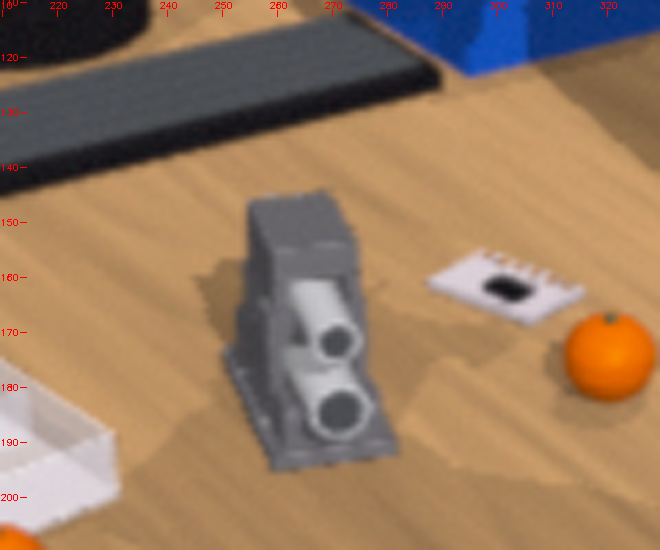

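View pics/t_fin.png

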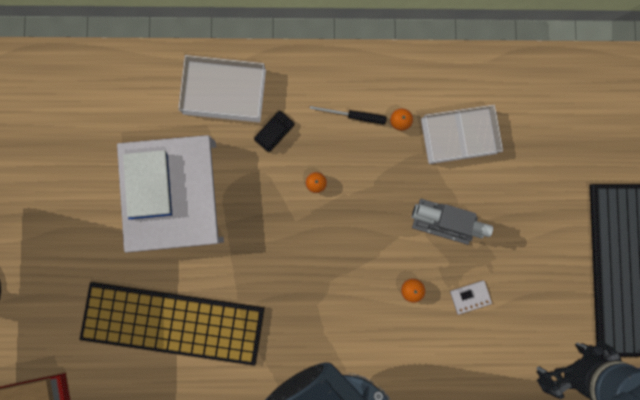

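View pics/diff.png

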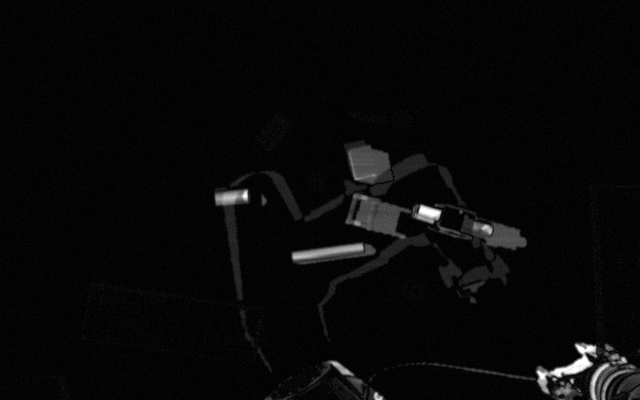

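View pics/c20.png

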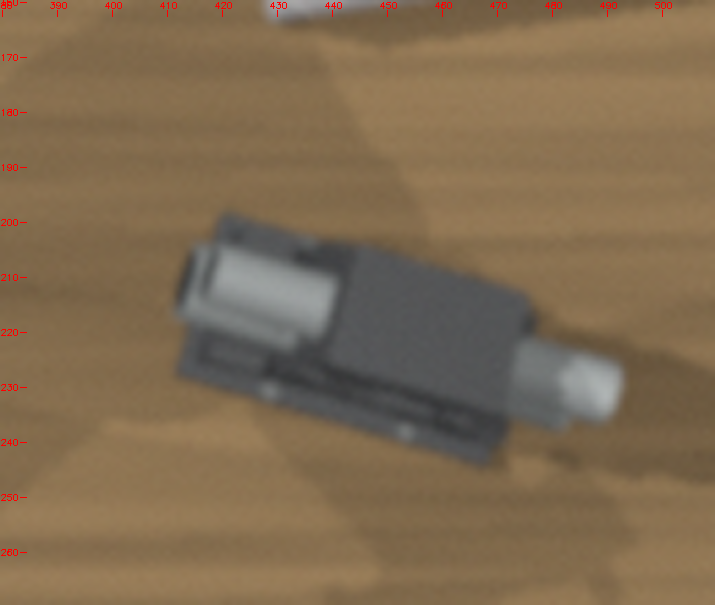

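```bash
python3 - <<'E'
from h import *
t=bot.camera_info("top")
L=np.array([(-38,27,133),(38,27,133),(38,-27,133),(-38,-27,133),(-90,0,107.8),(90,0,107.8),(-75,40,12),(75,40,12),(75,-40,12),(-75,-40,12)])/1000
print(((proj(t,place(L,[.5236,-.263,-1.862]))+.5-[380,160])*5.5).round(0))
E
```

```text
[[358. 240.]
 [531. 292.]
 [498. 415.]
 [324. 363.]
 [209. 269.]
 [611. 389.]
 [217. 205.]
 [525. 297.]
 [480. 463.]
 [170. 370.]]
```

```bash
python3 - <<'E'
from station import bot
bot.job_done();print(bot.state()["t"])
E
```

```text
the job is handed in; nothing more can be done
the job is handed in; nothing more can be done
```

The job is done and was handed in at about 43 s of the 72 s allowed. I drew the thick bar out by its end and let go of it about 28 mm clear of the riser. I then took it again at its middle and laid it in the stand's V-blocks. The saddle, thin bar and keeper followed in that order, each lowered slowly until light contact within about 1 mm of its expected height.

**Stack:** In the last pictures everything is upright and seated, with the arm clear of it. The thick bar was within about 1 mm of the stand centre when I checked it after seating. The thin bar is about 0.5 mm off along its length and turned by about 0.4°.

**Bystanders:** Comparing the top pictures from before and after shows the fruit, mouse, screwdriver and parts box unmoved.

**Where the checks fell short or disagreed:**
- The keeper looks about 2–3 mm off centre along the bars and the saddle about 1–2 mm. I judged that acceptable and did not correct it.
- The top camera puts the stand about 2–3 mm from where the wrist camera does, so those offsets are near the limit of what I can measure.
- I pressed the thick bar about 1 mm further down after first contact. That took the tool force to about 21 N down and 9 N sideways, well below the 120 N wrist limit.

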